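# Turn the milled block in the slide-jaw fixture

## Task

The slotted block standing in the open slide-jaw fixture has its slot towards the fixed jaw. Turn the block a quarter turn so that the slot faces the dial gauge, standing flat on the bed at the middle of the jaws' width, then slide the jaw up by its black grip until the block sits snug between both jaws, and let go. Leave the plain spare block on the bench where it is.

Things in the scene. Friction and masses are not known exactly. Their poses are not given: they have to be found in the camera images.
- block_center (a point): The work: upright aluminium block, 40 (its x) x 50 (y) x 60 mm, 0.3 kg, loose on the fixture's bed between the open jaws. A slot 14 wide, 12 deep runs down its +x face, seen from above as a notch. Point: its centre, 30 mm above the bed; +x points out of the slotted face, at first to the fixed jaw within 10 degrees. Grip the plain y faces 5 to 12 mm above the centre: fingers pass over the jaws.
- gauge_tip (a point): Tip of the dial gauge on the bolted-down fixture, 60 mm above the bench, with the fixture's axes: +x from sliding to fixed jaw, +y from jaws to gauge. In this frame (mm): jaws' middle line y=-85; flat bed z=-30; fixed jaw's face x=25; sliding jaw's face x=-65 + joint. Jaws: 74 wide, 10 above the bed. Clamped, the block's centre is at (0,-85,0). Dial and post: y 10 to 95, up to z=29.
- jaw_grip (a point): Black upright grip of the sliding jaw, 16 x 16 mm, 50 mm tall above the jaw's top; pinch it from above across the slide, or push it. Point: on its axis, 18 mm below its top, 72 mm above the bench, 60 mm behind the jaw's face; axes as the fixture's, +x towards the block.
- jaw (a joint): Travel of the sliding jaw along the fixture's +x towards the fixed jaw: 0 is fully open (90 mm between the faces), 0.06 m leaves 30 mm. Shut on the block's 50 mm width it reads 0.040. It slides with about 3 N of friction and stays where it is left; it can push the block along the bed to the fixed jaw.
- spare_center (a point): A bystander: plain aluminium block without slot, 40 x 50 x 60 mm, loose, upright on the bench on the side of the fixture away from the gauge; point: its centre, 30 mm above the bench. Also near, not used: a jar 65 mm tall and 50 mm wide on the same side and a marker pen 140 mm long on the bench beyond the fixed jaw.
Things that resemble listed ones, but are neither listed nor needed, are in the scene too. What is shaped like the part that bears block_center but green or pink is not meant.

How it is judged:
By the outcome, as a careful person would: the job done as asked, in the order asked, and still so for the second after the job is handed in, with the robot touching nothing.
It also fails if it takes over 43 s, if anything falls off the work surface, if the arm or the gripper's body presses on something with over 40 N, if the wrist force passes 120 N, or if a joint passes its speed limit or range.

## Robot

A 6-joint arm with a two-finger parallel gripper is mounted at the origin on the work surface. World frame = base frame: x ahead of the robot, y to its left, z up, the work surface at z = 0. Lengths are in m, angles in rad, forces in N, time in s.
With the tool pointing down it reaches from about 0.4 to 0.925 m from the base axis. Payload 3.4 kg.
Tool frame: the origin (TCP) lies at the very end of the fingers, on their centre line; the grasp point (between the pads) lies 19 mm behind it; z points along the fingers, y is the line along which they close (so a half turn about z gives the same grasp; the last joint's range is limited). The gripper opens to 85 mm and grips with 20 to 120 N. Pads are 22 mm wide; open, the fingers measure 114 mm over their backs; the gripper's body (76 mm by 85 mm) begins 54 mm behind the grasp point. The pads swing forward as they close: fully open they stand 13 mm farther back than shut.
Start: joints at [1.044, 0.307, 1.506, -0, 1.328, -0.073], TCP at [0.252, 0.517, 0.231] pointing down, gripper open.
Joint ranges: [-3.12, 3.12], [-1.05, 2.28], [0.14, 2.33], [-1.42, 4.57], [0.1, 2.73], [-2.68, 2.68]. Speed limits (rad/s): [2.57, 2.57, 3.14, 3.14, 3.14, 3.14].

## Interface

Orientations are given as a rotation vector (axis times angle).
In Python, from workcell import * gives the robot as it stands.
- The arm moves only by the shell command python3 -m crank 'ROWS' [FORCE]. ROWS is JSON, a list of rows, each a list of 7 numbers: the shift along the tool's x, y, z as a fraction of full scale, then the turn, a rotation vector about the tool's x, y, z as a fraction of full scale, then the opening, from 0 (shut) to 1 (fully open). In form: [[dx, dy, dz, wx, wy, wz, fingers], ...]. A call has 1 to 12 rows; each row is the pose to reach, as a shift and turn from the pose commanded when the call began, along the tool's axes at that moment, turning the shorter way round; what a row does not reach only later rows make up. Full scale, the value 1, is 0.08 m for a shift and pi rad for a turn. A row lasts 1/8 s, in which the tool goes at most 62.5 mm and 10.7 degrees, less where a joint would pass 70% of its speed; a pose out of reach is approached as far as the arm can. A call with a number of a shift or a turn outside -1 to 1 is refused whole. A call with a gripper value outside its range is refused whole. The fingers move at their own pace and stop on an object; FORCE is the grip in N (left out, the last holds). Time passes only in rows, so rows that repeat a pose let the fingers close. It gives the time, the measured TCP pose, the force, the opening and the grip force at its end, in the units of the state.
- get_state(): the state, without advancing time (a new reading comes with each control period).
- capture(name): name is "side" or "top" or "wrist"; returns a dict with "color" (384x512x3 uint8, red, green, blue), "fx", "fy", "cx", "cy" (pixels), "distortion" ([k1, k2, p1, p2, k3] as OpenCV has them; the pictures are not rectified), "extrinsics" (4x4, takes a point from camera to world coordinates); the wrist camera has in their place "T_tool_cam" (4x4, takes a point from camera to tool coordinates, whose origin is the TCP and whose axes are the flange's). Camera axes: x right, y up, looking along -z (the intrinsics and any distortion apply to the point x, -y, -z); pixel columns grow to the right and rows downward; lengths in m; the calibration is good to about 2 mm. A picture is of the moment at which its call begins: read the wrist's pose just before it. There is no depth.
- close_job(): hands the job in; it is judged then, once.
The state is a dict: "t": time; "joint_pos": joint angles; "qd": joint speeds; "effort": joint torques, N m; "ee_pos": TCP position; "tool_rot": TCP orientation; "wrist_force": force on the tool from outside, world axes, zero at the start; "torque": the same for the moment, N m; "width": finger opening in m; "grasp_force": force on a finger pad.
Only numpy, scipy, OpenCV 4.12 (cv2) and the standard library are available. Lean on these libraries where they do the work, as an engineer would, in place of code of your own. Each camera call takes 0.05 s, during which the arm holds its last target. There are 200 camera calls.

## Working session

There is one attempt and no reset: what is moved stays moved. The work goes in short steps, Python scripts to look and compute and a shell command to move; the robot and the scene stay as the last step left them, time stands still between calls to the robot, and variables do not carry over. Pictures are saved under pics/ and viewed, at most 10 in all, crops included, and the job is handed in when it is done.

```bash
mkdir -p pics; ls
python3 - <<'E'
from workcell import *
import cv2
for n in ("side","top"):
    c=capture(n); cv2.imwrite(f"pics/{n}0.png",cv2.resize(c["color"][:,:,::-1],(800,600),interpolation=cv2.INTER_CUBIC))
    print(n,c["fx"],c["fy"],c["cx"],c["cy"],c["distortion"],c["extrinsics"])
s=get_state();print(s)
E
```

```text
pics
side 455.4762640901016 455.4762640901016 260.10726770591134 193.4954519976501 [-0.08356984  0.          0.          0.          0.        ] [[ 0.95053612  0.16394871 -0.26382173  0.32037245]
 [-0.31041484  0.47097736 -0.82572571 -0.75728585]
 [-0.0111226   0.8667763   0.4985731   0.56228087]
 [ 0.          0.          0.          1.        ]]
top 380.93620188200714 380.93620188200714 256.58080183618944 188.42746793067818 [-0.00940013  0.          0.          0.          0.        ] [[-0.01317017  0.97288348 -0.23092049  0.38392249]
 [-0.99989904 -0.01404618 -0.00214991 -0.01179782]
 [-0.00533516  0.23086887  0.97297025  0.77570239]
 [ 0.          0.          0.          1.        ]]
{'t': 0.1, 'joint_pos': array([ 1.04348840e+00,  3.07506384e-01,  1.50752535e+00,  3.92971059e-05,
        1.32840380e+00, -7.34926982e-02]), 'qd': array([-6.45346703e-04, -2.97848452e-04, -2.37759577e-03,  9.49609794e-05,
       -3.52481914e-04, -1.93743689e-04]), 'effort': array([ 1.48281662e-03, -4.58527672e+01, -2.52607799e+01,  3.08829988e-05,
        5.69360724e-03, -5.41581180e-07]), 'ee_pos': array([0.25177341, 0.51626266, 0.23047503]), 'tool_rot': array([-7.06633260e-01, -3.06049202e+00,  2.74692646e-03]), 'wrist_force': array([ 0.83256066, -0.1035373 ,  0.81058627]), 'torque': array([-0.0007583 ,  0.05867621,  0.06383753]), 'grasp_force': 0.0, 'width': 0.08518265120018692}
```

View pics/side0.png

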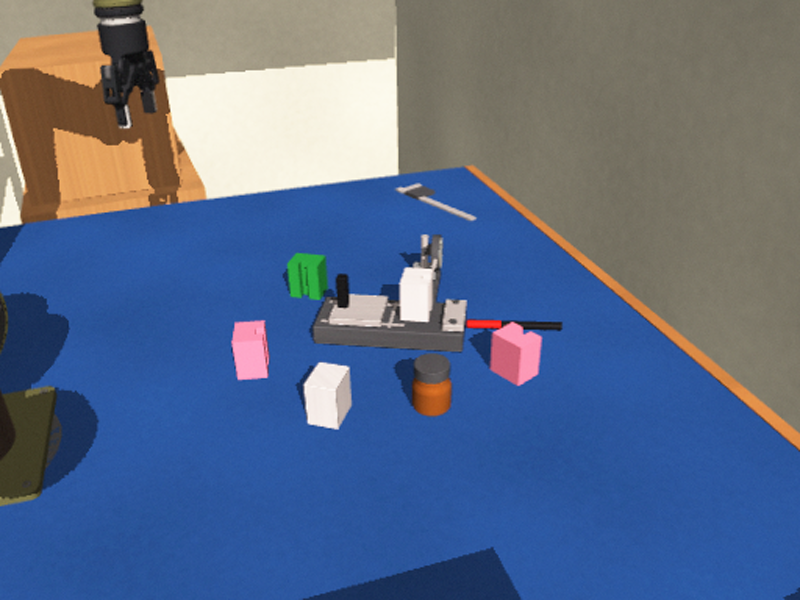

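View pics/top0.png

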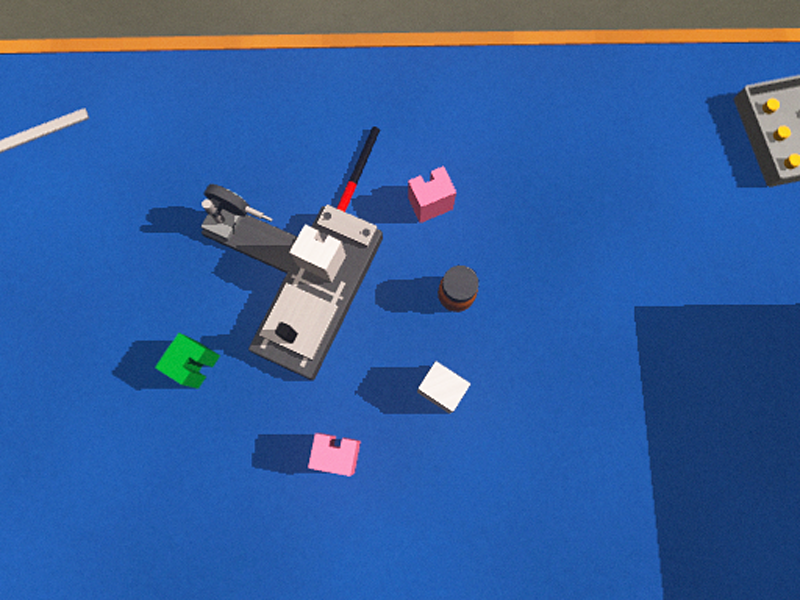

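The side view shows the fixture at about (390,320), with the block at (415,295) and the black grip at (342,290). In the top view the block is at (317,250), the grip at (286,332), the gauge tip at (270,218) and the spare at (444,386). I'll enlarge both for accuracy.

Run:
```python
import cv2
from workcell import *
for n,x0,y0,w,h,k in (("top",120,105,130,145,4),("side",190,144,120,85,6)):
    im=capture(n)["color"][y0:y0+h,x0:x0+w,::-1]
    cv2.imwrite(f"pics/{n}1.png",cv2.resize(im,None,fx=k,fy=k,interpolation=cv2.INTER_CUBIC))
```

```text
(no output)
```

View pics/top1.png

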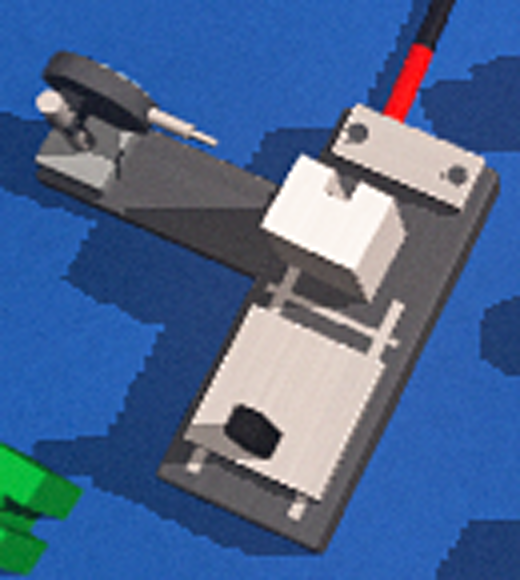

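View pics/side1.png

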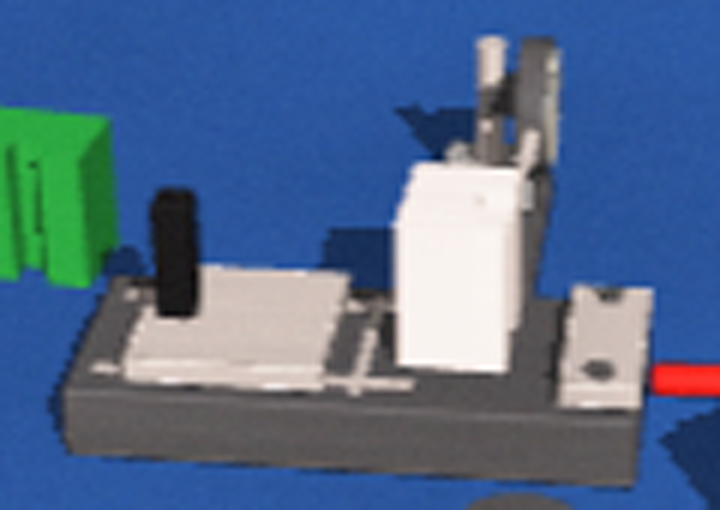

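Block, both jaws, grip and gauge tip (top crop (214,143)) can be seen. I'll fit the fixture and the block to corners read from both crops, with their heights left free as a check.

```bash
cat > h.py <<'E'
from workcell import *
import numpy as np, cv2
from scipy.optimize import least_squares
from scipy.spatial.transform import Rotation as R
F=np.diag([1,-1,-1.])
def T(pos,rv):
    M=np.eye(4); M[:3,:3]=R.from_rotvec(rv).as_matrix(); M[:3,3]=pos; return M
def cam(n):
    s=get_state(); c=capture(n)
    E=c["extrinsics"] if n!="wrist" else T(s["ee_pos"],s["tool_rot"])@c["T_tool_cam"]
    return c,E
def proj(P,c,E):
    Q=(np.atleast_2d(P)-E[:3,3])@E[:3,:3]@F
    K=np.array([[c["fx"],0,c["cx"]],[0,c["fy"],c["cy"]],[0,0,1.]])
    return cv2.projectPoints(Q,np.zeros(3),np.zeros(3),K,np.array(c["distortion"]))[0][:,0]
def place(p,L):  # p=x,y,z,yaw ; L local m
    c,s=np.cos(p[3]),np.sin(p[3]); L=np.atleast_2d(L)
    return np.c_[p[0]+c*L[:,0]-s*L[:,1],p[1]+s*L[:,0]+c*L[:,1],p[2]+L[:,2]]
E
cat > fit.py <<'E'
from h import *
ct,Et=cam("top"); cs,Es=cam("side")
t=lambda u,v:(ct,Et,120+(u+.5)/4-.5,105+(v+.5)/4-.5)
s=lambda u,v:(cs,Es,190+(u+.5)/6-.5,144+(v+.5)/6-.5)
# local mm, uses joint?, obs
fx=[((25,-48,-20),0,t(337,145)),((25,-122,-20),0,t(463,200)),((25,-48,-20),0,s(573,289)),((25,-122,-20),0,s(562,389)),
 ((-65,-48,-20),1,t(255,308)),((-65,-122,-20),1,t(383,362)),((-65,-48,-20),1,s(348,272)),((-65,-122,-20),1,s(328,372)),
 ((0,0,0),0,t(214,143)),((-125,-85,30),1,s(174,192)),((-125,-85,-20),1,s(178,310))]
bk=[((20,25,30),t(303,156)),((20,-25,30),t(390,183)),((-20,-25,30),t(359,264)),((-20,25,30),t(264,222)),((-20,-25,-30),t(370,302)),((20,-25,-30),t(405,236)),
 ((-20,-25,-30),s(398,367)),((20,-25,-30),s(508,372)),((-20,25,30),s(415,164))]
def rf(p,full=0):
    r=[]
    for L,j,(c,E,u,v) in fx:
        L=np.array(L)/1000; L[0]+=j*p[4]; r.append(proj(place(p,L),c,E)[0]-(u,v))
    return np.ravel(r) if not full else np.array(r)
def rb(p,full=0):
    r=[proj(place(p,np.array(L)/1000),c,E)[0]-(u,v) for L,(c,E,u,v) in bk]
    return np.ravel(r) if not full else np.array(r)
np.set_printoptions(precision=4,suppress=True)
a=least_squares(rf,[.55,.1,.06,-.45,0],loss="soft_l1"); b=least_squares(rb,[.5,.1,.06,-.45],loss="soft_l1")
print(a.x,np.degrees(a.x[3])); print(rf(a.x,1)); print(b.x,np.degrees(b.x[3])); print(rb(b.x,1))
c,q=np.cos(a.x[3]),np.sin(a.x[3]); d=b.x[:2]-a.x[:2]; print("block in fixture mm",1000*np.array([c*d[0]+q*d[1],-q*d[0]+c*d[1]]))
E
python3 fit.py
```

```text
[ 0.6552  0.1534  0.0601 -0.4306 -0.    ] -24.672401551826624
[[-1.4655  1.0544]
 [-0.1119  1.2174]
 [ 1.1835 -0.9171]
 [ 0.8014 -0.9114]
 [-0.5769 -0.7331]
 [ 0.9018  0.4129]
 [ 0.2663  0.1085]
 [-1.0333 -0.155 ]
 [ 0.7387 -0.2821]
 [-0.1876  0.7547]
 [ 0.3817  0.4521]]
[ 0.6084  0.0926  0.0603 -0.4456] -25.532995784030827
[[-0.7423 -0.5924]
 [ 1.055   3.0767]
 [-0.6076  1.3265]
 [-0.6086  1.1522]
 [ 0.4212 -0.0792]
 [ 0.3378 -0.7797]
 [ 0.9719 -0.1908]
 [ 0.3457  0.0103]
 [ 0.7324 -0.2214]]
block in fixture mm [-17.1923 -74.7972]
```

The fixture gauge tip is at (0.655, 0.153), yaw -24.7°. The block is at (0.608, 0.093), yaw -25.5°. Both heights come out at 60 mm, as they should, and the jaw reads 0. I'll move above the block and look from near.

```bash
for i in 1; do
python3 -m crank '[[-0.45,-0.2,0,0,0,0,1],[-0.9,-0.4,0,0,0,0,1]]'
python3 -m crank '[[-0.45,-0.2,0,0,0,0,1],[-0.9,-0.4,0,0,0,0,1]]'
python3 -m crank '[[-0.45,-0.2,0,0,0,0,1],[-0.9,-0.4,0,0,0,0,1]]'
python3 -m crank '[[-0.45,-0.2,0,0,0,0,1],[-0.9,-0.4,0,0,0,0,1]]'
python3 -m crank '[[-0.45,-0.2,0,0,0,0,1],[-0.9,-0.4,0,0,0,0,1]]'
python3 -m crank '[[-0.45,-0.2,0,0,0,0,1],[-0.9,-0.4,0,0,0,0,1],[-0.9,-0.4,0,0,0,0,1]]'
done
python3 - <<'E'
from h import *
c,E=cam("wrist"); s=get_state(); np.set_printoptions(precision=4,suppress=True)
cv2.imwrite("pics/w0.png",cv2.resize(c["color"][:,:,::-1],(800,600),interpolation=cv2.INTER_CUBIC)); cv2.imwrite("w0raw.png",c["color"][:,:,::-1])
print(s["joint_pos"],s["ee_pos"],s["tool_rot"]); print(c["T_tool_cam"],c["fx"],c["distortion"])
import pickle; pickle.dump((c,E),open("w0.pkl","wb"))
E
```

```text
t: 0.55
ee_pos: [0.303, 0.4561, 0.2312]
tool_rot: [0.704, 3.061, -0.0]
wrist_force: [-0.3, 0.5, -0.0]
width: 0.0854
grasp_force: 0.0
t: 0.8
ee_pos: [0.3541, 0.3952, 0.2313]
tool_rot: [0.706, 3.061, 0.0]
wrist_force: [-0.1, 0.4, 0.7]
width: 0.0853
grasp_force: 0.0
t: 1.05
ee_pos: [0.4049, 0.3348, 0.2314]
tool_rot: [0.707, 3.061, 0.0]
wrist_force: [-0.4, -0.1, 0.0]
width: 0.0854
grasp_force: 0.0
t: 1.3
ee_pos: [0.4556, 0.2744, 0.2314]
tool_rot: [0.707, 3.061, 0.0]
wrist_force: [0.7, -0.5, 1.0]
width: 0.0854
grasp_force: 0.0
t: 1.55
ee_pos: [0.5063, 0.2141, 0.2313]
tool_rot: [0.707, 3.061, 0.0]
wrist_force: [0.6, 0.2, -0.3]
width: 0.0851
grasp_force: 0.0
t: 1.92
ee_pos: [0.5581, 0.1527, 0.2311]
tool_rot: [0.712, 3.059, -0.001]
wrist_force: [-0.2, -0.2, -0.5]
width: 0.0853
grasp_force: 0.0
[ 0.1964  0.3109  1.5009  0.0003  1.3302 -0.9183] [0.5568 0.1539 0.231 ] [-0.7103 -3.0597 -0.0001]
[[-0.0005  0.9479  0.3185  0.0825]
 [ 1.      0.0005  0.0003  0.0003]
 [ 0.0001  0.3185 -0.9479 -0.1431]
 [ 0.      0.      0.      1.    ]] 309.417064830191 [0.0191 0.     0.     0.     0.    ]
```

View pics/w0.png

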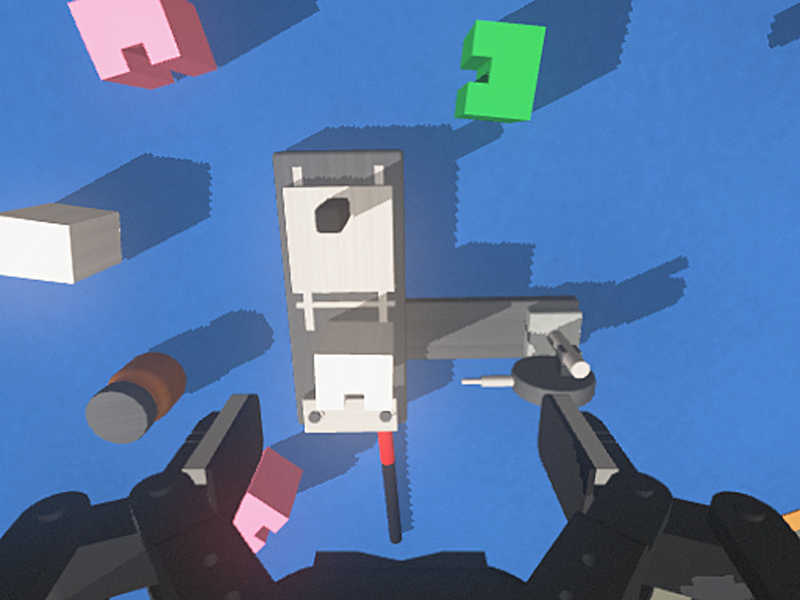

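The wrist view shows the block top at about (313..394, 354..407) with its notch at (355,402) towards the fixed jaw. The grip is near (332,215) and the gauge tip at (462,381). I'll enlarge it.

Run:
```python
import cv2
im=cv2.imread("w0raw.png")[110:285,170:320]
im=cv2.resize(im,None,fx=3.4,fy=3.4,interpolation=cv2.INTER_CUBIC)
cv2.imwrite("pics/w0c.png",im); print(im.shape)
```

```text
(595, 510, 3)
```

View pics/w0c.png

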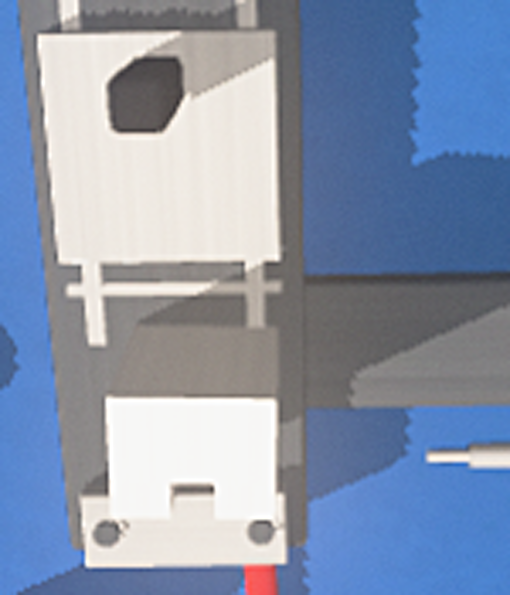

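In the crop, the block top spans (106,396) to (277,521), with the sliding jaw's front corners at (59,264) and (281,262) and the gauge tip at (427,457). I'll refit with all three views.

```bash
python3 - <<'E'
src=open("fit.py").read()
add='''
import pickle
cw,Ew=pickle.load(open("w0.pkl","rb"))
w=lambda u,v:(cw,Ew,170+(u+.5)/3.4-.5,110+(v+.5)/3.4-.5)
fx+=[((-65,-48,-20),1,w(281,262)),((-65,-122,-20),1,w(59,264)),((0,0,0),0,w(427,457)),((25,-122,-20),0,w(80,495)),((25,-48,-20),0,w(284,494)),
 ((-117,-93,30),1,w(109,132)),((-117,-77,30),1,w(155,132)),((-133,-93,30),1,w(108,85)),((-133,-77,-20),1,w(182,57)),((-117,-77,-20),1,w(182,97))]
bk+=[((-20,-25,30),w(106,396)),((-20,25,30),w(277,398)),((20,-25,30),w(109,520)),((20,25,30),w(277,521)),((-20,25,-30),w(277,326))]
fx=[f for f in fx if 1]
'''
src=src.replace("def rf",add+"def rf",1)
src=src.replace("ct,Et=cam","import os\nct,Et=cam")
src+='''
np.save("fix.npy",a.x); np.save("blk.npy",b.x)
'''
open("fit3.py","w").write(src)
E
python3 fit3.py
```

```text
[ 0.6554  0.1546  0.0584 -0.4397  0.0009] -25.194840642466016
[[-1.9209  1.4748]
 [-0.7788  1.9026]
 [ 0.8815 -0.5031]
 [ 0.1756 -0.5163]
 [-1.1654 -0.94  ]
 [ 0.0783  0.4718]
 [ 0.4566  0.3705]
 [-1.1224  0.0693]
 [ 0.329  -0.0794]
 [-0.0205  0.9381]
 [ 0.5416  0.5785]
 [-0.5596 -0.7803]
 [-0.283  -0.2619]
 [-0.4073  0.0212]
 [-0.0309  0.8576]
 [ 0.1666  0.1519]
 [-0.2359  1.1554]
 [ 3.4208  0.8624]
 [-1.2591 -2.3892]
 [-0.0406 -0.8204]
 [ 0.7347  2.4387]]
[ 0.6086  0.0939  0.0591 -0.4595] -26.32858255093865
[[-1.0616 -0.5475]
 [ 0.5267  3.4188]
 [-1.3909  1.5211]
 [-1.1744  1.045 ]
 [-0.3089  0.0878]
 [-0.1555 -0.4774]
 [ 0.7608 -0.0685]
 [ 0.0723  0.2597]
 [ 0.8205 -0.0203]
 [-0.117   1.3028]
 [-0.9297  0.7788]
 [ 1.0591 -0.473 ]
 [-0.7804 -0.7254]
 [-0.0512  0.4566]]
block in fixture mm [-16.5497 -74.9321]
```

```bash
cat > plan.py <<'E'
from h import *
import sys
def plan(pos,yaw):  # yaw: world angle of tool y (mod pi); prints row numbers from measured pose
    s=get_state(); M=R.from_rotvec(s["tool_rot"]).as_matrix()
    d=M.T@(np.array(pos)-s["ee_pos"])/.08
    cur=np.arctan2(M[1,1],M[0,1]); e=(yaw-cur+np.pi/2)%np.pi-np.pi/2
    y=cur+e; Z=np.array([0,0,-1.]); Y=np.array([np.cos(y),np.sin(y),0]); G=np.c_[np.cross(Y,Z),Y,Z]
    w=R.from_matrix(M.T@G).as_rotvec()/np.pi
    print("shift",d.round(3),"turn",w.round(4),"turn deg",np.degrees(e).round(2),"j",s["joint_pos"].round(3),"ee",s["ee_pos"].round(4))
fix=np.load("fix.npy"); blk=np.load("blk.npy")
def W(x,y,z): # fixture mm, bench z m
    P=place(fix,[x/1000,y/1000,0])[0]; P[2]=z; return P
E
python3 -c "
from plan import *
plan([blk[0],blk[1],.13],blk[3]+np.pi/2)"
```

```text
shift [-0.933 -0.398  1.263] turn [-0.     -0.0003  0.0018] turn deg -0.32 j [ 1.990e-01  3.100e-01  1.502e+00  1.000e-03  1.330e+00 -9.180e-01] ee [0.5556 0.1551 0.2311]
```

```bash
python3 -m crank '[[-0.45,-0.2,0.3,0,0,0,1],[-0.93,-0.4,0.6,0,0,0.0018,1],[-0.93,-0.4,0.95,0,0,0.0018,1],[-0.93,-0.4,0.95,0,0,0.0018,1]]'
python3 - <<'E'
from plan import *
plan([blk[0],blk[1],.047],blk[3]+np.pi/2)
c,E=cam("wrist")
cv2.imwrite("pics/w1.png",cv2.resize(c["color"][:,:,::-1],(800,600),interpolation=cv2.INTER_CUBIC))
for L in [(-.02,-.025,.03),(-.02,.025,.03),(.02,-.025,.03),(.02,.025,.03)]: print((proj(place(blk,L),c,E)*1.5625).round(0))
E
```

```text
t: 2.58
ee_pos: [0.6064, 0.0941, 0.1529]
tool_rot: [-0.713, -3.053, 0.002]
wrist_force: [-1.2, -0.1, 0.6]
width: 0.0852
grasp_force: 0.0
shift [-0.033  0.013  1.324] turn [-0.0009 -0.0018  0.0002] turn deg -0.05 j [ 0.085  0.428  1.524  0.     1.196 -1.027] ee [0.6064 0.0941 0.1529]
[[346. 290.]]
[[457. 290.]]
[[348. 371.]]
[[454. 371.]]
```

View pics/w1.png

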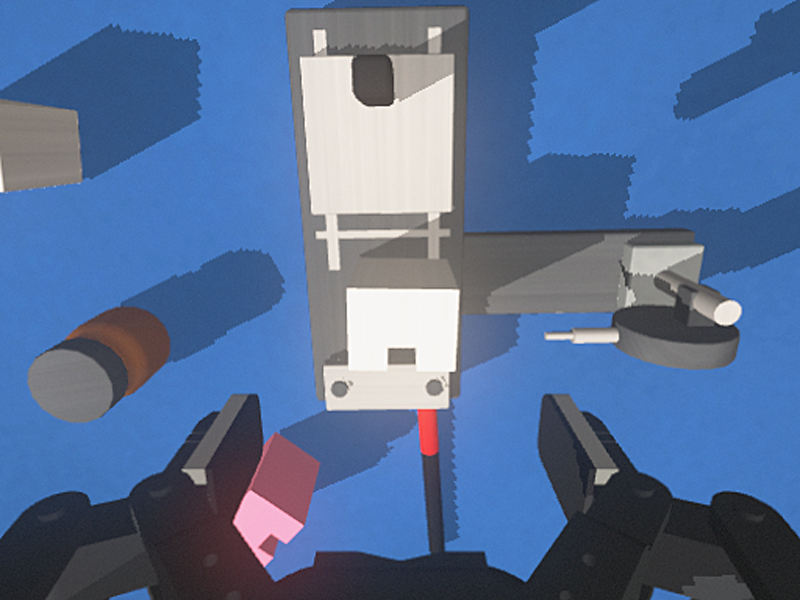

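The block top is seen at (347,289) to (457,372), within 2 px of the prediction. I'll descend and grip it.

```bash
python3 -m crank '[[-0.03,0.02,0.6,0,0,0,1],[-0.03,0.02,1,0,0,0,1],[-0.03,0.02,1,0,0,0,1]]'
python3 -m crank '[[0,0,0.32,0,0,0,1],[0,0,0.32,0,0,0,1],[0,0,0.32,0,0,0,1]]'
python3 -c "
from plan import *
plan([blk[0],blk[1],.047],blk[3]+np.pi/2)"
```

```text
t: 3.0
ee_pos: [0.61, 0.0948, 0.0745]
tool_rot: [-0.712, -3.056, 0.002]
wrist_force: [-0.0, 0.9, 0.5]
width: 0.0851
grasp_force: 0.0
t: 3.38
ee_pos: [0.6132, 0.0943, 0.0519]
tool_rot: [0.714, 3.056, 0.002]
wrist_force: [-0.1, 0.1, 0.5]
width: 0.0856
grasp_force: 0.0
shift [ 0.05  -0.031  0.061] turn [0.0005 0.0008 0.0002] turn deg -0.03 j [ 0.085  0.541  1.622  0.     0.975 -1.027] ee [0.6132 0.0943 0.0519]
```

```bash
python3 -m crank '[[0.05,-0.02,0.06,0,0,0,1],[0.05,-0.02,0.06,0,0,0,1]]'
python3 -m crank '[[0,0,0,0,0,0,0],[0,0,0,0,0,0,0],[0,0,0,0,0,0,0],[0,0,0,0,0,0,0],[0,0,0,0,0,0,0],[0,0,0,0,0,0,0]]' 40
python3 -c "
from plan import *
plan(W(-5,-85,.050),fix[3])"
```

```text
t: 3.62
ee_pos: [0.607, 0.0942, 0.0453]
tool_rot: [-0.715, -3.059, 0.0]
wrist_force: [0.1, 0.0, -0.6]
width: 0.0854
grasp_force: 0.0
t: 4.38
ee_pos: [0.608, 0.0942, 0.0452]
tool_rot: [0.715, 3.058, 0.0]
wrist_force: [0.4, 0.0, 3.9]
width: 0.0495
grasp_force: 42.7
shift [-0.155 -0.123 -0.06 ] turn [3.000e-04 1.000e-04 4.937e-01] turn deg -88.87 j [ 0.085  0.545  1.638 -0.     0.958 -1.026] ee [0.608  0.0942 0.0452]
```

Grip is good. But the quarter turn from here would bring joint 6 to about -2.64, too near its limit of -2.68. I'll let go, turn the hand half a turn above the block and grip again.

```bash
python3 -m crank '[[0,0,0,0,0,0,1],[0,0,0,0,0,0,1],[0,0,0,0,0,0,1],[0,0,-0.4,0,0,0,1],[0,0,-0.95,0,0,0,1],[0,0,-0.95,0,0,0,1]]'
python3 -m crank '[[0,0,0,0,0,0.05,1],[0,0,0,0,0,0.1,1],[0,0,0,0,0,0.16,1],[0,0,0,0,0,0.22,1],[0,0,0,0,0,0.28,1],[0,0,0,0,0,0.34,1],[0,0,0,0,0,0.4,1],[0,0,0,0,0,0.45,1],[0,0,0,0,0,0.5,1],[0,0,0,0,0,0.5,1]]'
python3 -m crank '[[0,0,0,0,0,0.05,1],[0,0,0,0,0,0.1,1],[0,0,0,0,0,0.16,1],[0,0,0,0,0,0.22,1],[0,0,0,0,0,0.28,1],[0,0,0,0,0,0.34,1],[0,0,0,0,0,0.4,1],[0,0,0,0,0,0.45,1],[0,0,0,0,0,0.5,1],[0,0,0,0,0,0.5,1]]'
python3 - <<'E'
from plan import *
plan([.608,.0942,.047],blk[3]+np.pi/2)
c,E=cam("wrist"); cv2.imwrite("w2.png",c["color"][:,:,::-1]); print(c["color"].shape)
E
```

```text
t: 5.12
ee_pos: [0.6106, 0.0945, 0.1247]
tool_rot: [0.714, 3.052, 0.004]
wrist_force: [0.0, -1.1, 0.2]
width: 0.0852
grasp_force: 0.0
t: 6.38
ee_pos: [0.6068, 0.0941, 0.1198]
tool_rot: [-2.667, -1.659, 0.003]
wrist_force: [-0.3, -0.4, -0.4]
width: 0.0855
grasp_force: 0.0
t: 7.62
ee_pos: [0.6072, 0.0942, 0.1204]
tool_rot: [3.06, -0.709, -0.002]
wrist_force: [0.7, 0.3, 0.4]
width: 0.0856
grasp_force: 0.0
shift [ 0.01  -0.005  0.917] turn [0.0002 0.0003 0.0013] turn deg -0.24 j [0.085 0.459 1.564 0.    1.12  2.111] ee [0.6072 0.0942 0.1204]
(384, 512, 3)
```

```bash
python3 -m crank '[[0.01,0,0.4,0,0,0,1],[0.01,0,0.8,0,0,0.001,1],[0.01,0,0.91,0,0,0.001,1],[0.01,0,0.91,0,0,0.001,1],[0.01,0,0.91,0,0,0.001,1]]'
python3 -m crank '[[0,0,0,0,0,0,0],[0,0,0,0,0,0,0],[0,0,0,0,0,0,0],[0,0,0,0,0,0,0],[0,0,0,0,0,0,0],[0,0,0,0,0,0,0]]' 40
python3 -c "
from plan import *
plan(W(-5,-85,.052),fix[3])"
```

```text
t: 8.3
ee_pos: [0.6094, 0.0939, 0.0493]
tool_rot: [-3.058, 0.719, -0.003]
wrist_force: [0.3, -0.6, -0.0]
width: 0.0854
grasp_force: 0.0
t: 9.05
ee_pos: [0.609, 0.0938, 0.0491]
tool_rot: [-3.058, 0.72, -0.002]
wrist_force: [-0.5, -0.3, 4.9]
width: 0.0496
grasp_force: 43.2
shift [ 0.142  0.124 -0.037] turn [-5.000e-04 -2.000e-04  4.928e-01] turn deg -88.7 j [ 0.084  0.541  1.633 -0.     0.966  2.118] ee [0.609  0.0938 0.0491]
```

```bash
python3 -m crank '[[0,0,-0.07,0,0,0,0],[0.03,0.03,-0.07,0,0,-0.04,0],[0.06,0.06,-0.07,0,0,-0.1,0],[0.09,0.08,-0.07,0,0,-0.16,0],[0.12,0.1,-0.07,0,0,-0.22,0],[0.142,0.124,-0.07,0,0,-0.28,0],[0.142,0.124,-0.07,0,0,-0.34,0],[0.142,0.124,-0.07,0,0,-0.4,0],[0.142,0.124,-0.07,0,0,-0.46,0],[0.142,0.124,-0.07,0,0,-0.507,0],[0.142,0.124,-0.07,0,0,-0.507,0],[0.142,0.124,-0.07,0,0,-0.507,0]]'
python3 - <<'E'
from plan import *
plan(W(-5,-85,.0491),fix[3])
c,E=cam("wrist"); cv2.imwrite("pics/w3.png",cv2.resize(c["color"][:,:,::-1],(800,600),interpolation=cv2.INTER_CUBIC))
E
```

```text
t: 10.55
ee_pos: [0.6136, 0.0799, 0.0533]
tool_rot: [-2.655, -1.679, 0.002]
wrist_force: [-0.1, 0.7, -3.0]
width: 0.0499
grasp_force: 42.5
shift [0.005 0.013 0.052] turn [-0.0003  0.0002 -0.0011] turn deg 0.19 j [0.061 0.54  1.621 0.    0.982 0.504] ee [0.6136 0.0799 0.0533]
```

View pics/w3.png

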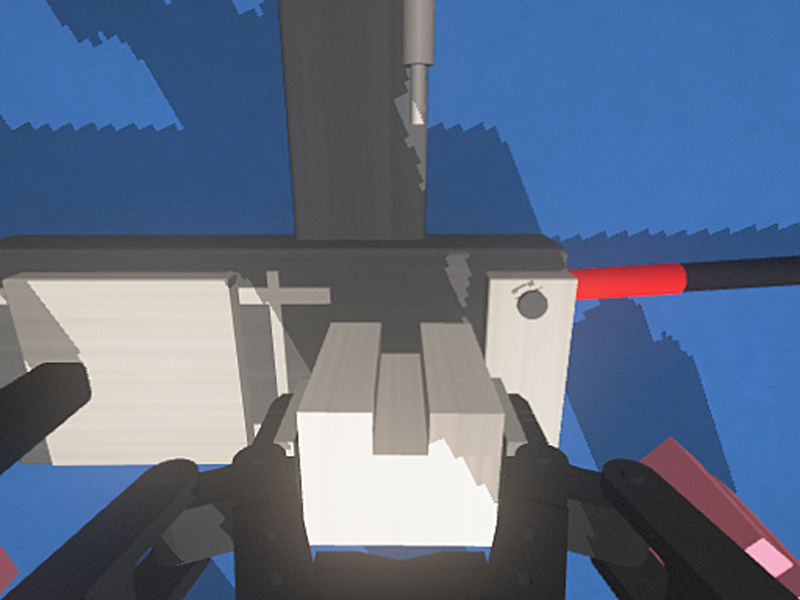

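The slot faces the gauge (notch at (400,435)) and the block is held square between the jaws. I'll lower it and let go.

```bash
python3 -m crank '[[0.005,0.013,0.03,0,0,-0.001,0],[0.005,0.013,0.052,0,0,-0.001,0],[0.005,0.013,0.052,0,0,-0.001,0]]'
python3 -m crank '[[0,0,0,0,0,0,1],[0,0,0,0,0,0,1],[0,0,0,0,0,0,1],[0,0,-0.3,0,0,0,1],[0,0,-0.8,0,0,0,1],[0,0,-0.8,0,0,0,1]]'
python3 - <<'E'
from plan import *
plan(W(-124,-85,.115),fix[3]+np.pi/2)
c,E=cam("wrist"); cv2.imwrite("pics/w4.png",cv2.resize(c["color"][:,:,::-1],(800,600),interpolation=cv2.INTER_CUBIC))
g=lambda x,y,z:print((x,y,z),(proj(place(fix,np.array([x,y,z])/1000),c,E)*1.5625).round(0))
for x,y,z in [(-30,-65,30),(20,-65,30),(-30,-105,30),(20,-105,30),(25,-48,-20),(25,-122,-20),(-64,-48,-20),(-64,-122,-20),(0,0,0)]: g(x,y,z)
E
```

```text
t: 10.98
ee_pos: [0.615, 0.0798, 0.0493]
tool_rot: [-2.651, -1.686, 0.001]
wrist_force: [0.9, 0.8, -3.5]
width: 0.0496
grasp_force: 42.6
t: 11.72
ee_pos: [0.6181, 0.08, 0.1173]
tool_rot: [2.647, 1.684, 0.011]
wrist_force: [0.5, -1.3, -0.6]
width: 0.0856
grasp_force: 0.0
shift [-0.017 -1.525  0.018] turn [ 0.0027  0.0008 -0.4993] turn deg 89.87 j [0.061 0.469 1.555 0.    1.11  0.498] ee [0.6181 0.08   0.1173]
(-30, -65, 30) [[327. 316.]]
(20, -65, 30) [[458. 316.]]
(-30, -105, 30) [[331. 408.]]
(20, -105, 30) [[455. 408.]]
(25, -48, -20) [[458. 244.]]
(25, -122, -20) [[452. 386.]]
(-64, -48, -20) [[267. 244.]]
(-64, -122, -20) [[279. 386.]]
(0, 0, 0) [[405. 135.]]
```

View pics/w4.png

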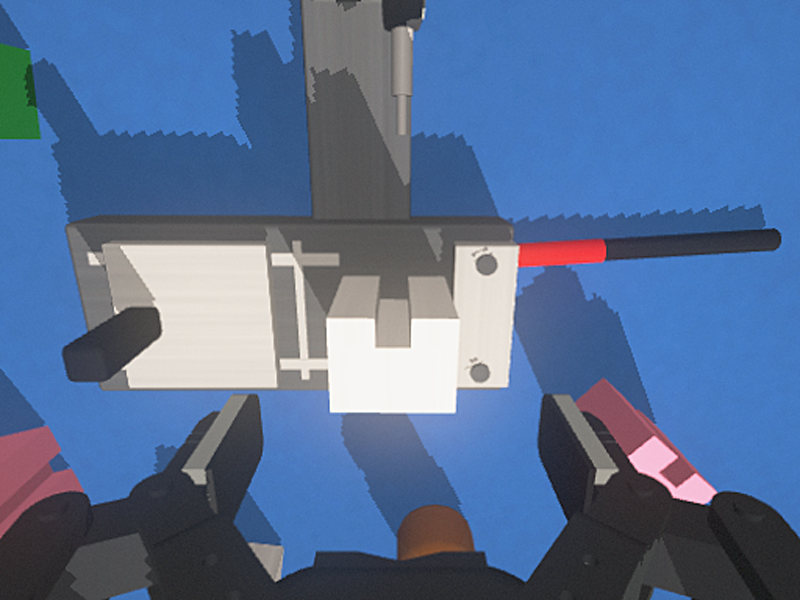

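The block stands with its top at (328,317) to (456,412), within about 1 mm of the intended place, slot to the gauge. Now the grip.

```bash
python3 -m crank '[[0,-0.4,0,0,0,0,1],[0,-0.8,0,0,0,0,1]]'
python3 -m crank '[[0,-0.2,0,0,0,-0.05,1],[0,-0.5,0,0,0,-0.11,1],[-0.017,-0.725,0,0,0,-0.17,1],[-0.017,-0.725,0,0,0,-0.23,1],[-0.017,-0.725,0,0,0,-0.29,1],[-0.017,-0.725,0,0,0,-0.35,1],[-0.017,-0.725,0,0,0,-0.41,1],[-0.017,-0.725,0,0,0,-0.46,1],[-0.017,-0.725,0,0,0,-0.499,1],[-0.017,-0.725,0,0,0,-0.499,1]]'
python3 - <<'E'
from plan import *
plan(W(-124,-85,.053),fix[3]+np.pi/2)
c,E=cam("wrist"); cv2.imwrite("pics/w5.png",cv2.resize(c["color"][:,:,::-1],(800,600),interpolation=cv2.INTER_CUBIC))
for x in(-132,-116):
  for y in (-93,-77): print(x,y,(proj(place(fix,np.array([x,y,30])/1000),c,E)*1.5625).round(0))
E
```

```text
t: 12.02
ee_pos: [0.5557, 0.1069, 0.1123]
tool_rot: [-2.65, -1.685, 0.003]
wrist_force: [-0.3, 0.3, -0.6]
width: 0.0859
grasp_force: 0.0
t: 13.28
ee_pos: [0.5031, 0.1301, 0.1125]
tool_rot: [-0.688, -3.063, 0.001]
wrist_force: [0.4, 0.2, 1.1]
width: 0.0854
grasp_force: 0.0
shift [-0.043  0.027  0.744] turn [-0.0004 -0.0006 -0.0007] turn deg 0.13 j [ 0.172  0.355  1.779 -0.     1.01  -0.957] ee [0.5031 0.1301 0.1125]
-132 -93 [[383. 354.]]
-132 -77 [[426. 354.]]
-116 -93 [[384. 392.]]
-116 -77 [[425. 392.]]
```

View pics/w5.png

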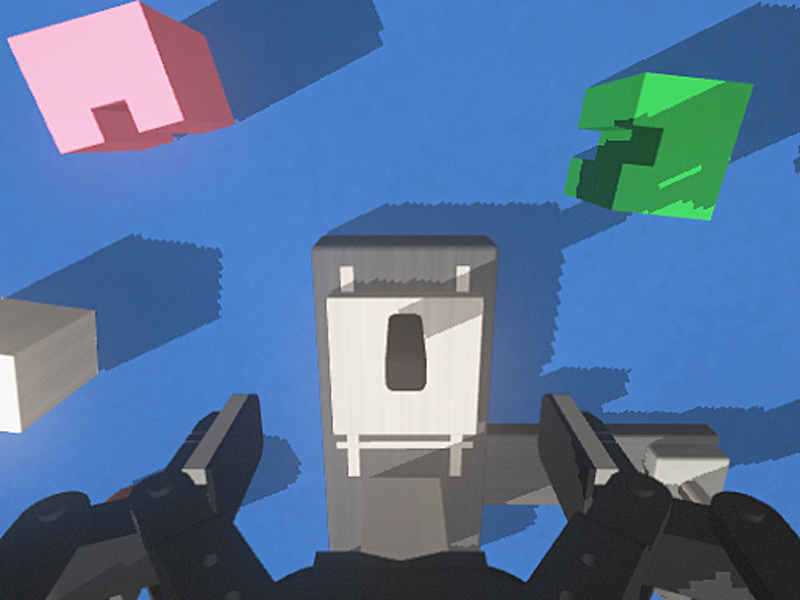

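The grip top is seen at (386..426, 355..391), as predicted. I'll descend and pinch it. That was my last picture, so from here I check by numbers.

```bash
python3 -m crank '[[-0.04,0.027,0.35,0,0,0,1],[-0.04,0.027,0.72,0,0,0,1],[-0.04,0.027,0.72,0,0,0,1],[-0.04,0.027,0.72,0,0,0,1]]'
python3 -m crank '[[0,0,0,0,0,0,0],[0,0,0,0,0,0,0],[0,0,0,0,0,0,0],[0,0,0,0,0,0,0],[0,0,0,0,0,0,0],[0,0,0,0,0,0,0],[0,0,0,0,0,0,0],[0,0,0,0,0,0,0],[0,0,0,0,0,0,0]]' 60
python3 -c "
from plan import *
plan(W(-85,-85,.055),fix[3]+np.pi/2)"
```

```text
t: 13.82
ee_pos: [0.5081, 0.1309, 0.0563]
tool_rot: [0.688, 3.065, 0.0]
wrist_force: [-0.5, 0.2, 0.5]
width: 0.0854
grasp_force: 0.0
t: 14.95
ee_pos: [0.5077, 0.1303, 0.0564]
tool_rot: [0.686, 3.066, -0.001]
wrist_force: [-2.0, -2.2, 5.4]
width: 0.0151
grasp_force: 58.8
shift [-0.478 -0.001  0.018] turn [-0.0002  0.0001 -0.0002] turn deg 0.03 j [ 1.710e-01  4.350e-01  1.831e+00 -1.000e-03  8.760e-01 -9.590e-01] ee [0.5077 0.1303 0.0564]
```

```bash
python3 -m crank '[[-0.05,0,0,0,0,0,0],[-0.1,0,0,0,0,0,0],[-0.15,0,0,0,0,0,0],[-0.2,0,0,0,0,0,0],[-0.25,0,0,0,0,0,0],[-0.3,0,0,0,0,0,0],[-0.35,0,0,0,0,0,0],[-0.4,0,0,0,0,0,0],[-0.43,0,0,0,0,0,0],[-0.46,0,0,0,0,0,0],[-0.46,0,0,0,0,0,0]]'
python3 -c "
from plan import *
plan(W(-85,-85,.055),fix[3]+np.pi/2)"
```

```text
t: 16.32
ee_pos: [0.5397, 0.1152, 0.0564]
tool_rot: [-0.686, -3.063, 0.001]
wrist_force: [-5.5, -0.4, 7.8]
width: 0.0154
grasp_force: 59.2
shift [-0.037 -0.001  0.018] turn [-0.0003 -0.0007 -0.0003] turn deg 0.06 j [ 1.330e-01  4.650e-01  1.769e+00  1.000e-03  9.100e-01 -9.970e-01] ee [0.5397 0.1152 0.0564]
```

```bash
for i in 1; do
python3 -m crank '[[-0.015,0,0,0,0,0,0],[-0.03,0,0,0,0,0,0],[-0.03,0,0,0,0,0,0]]' | egrep 'ee|wrist'
python3 -m crank '[[-0.015,0,0,0,0,0,0],[-0.015,0,0,0,0,0,0]]'| egrep 'ee|wrist'
done; python3 -c "
from plan import *
plan(W(-85,-85,.055),fix[3]+np.pi/2)"
```

```text
ee_pos: [0.5415, 0.1143, 0.0564]
wrist_force: [-5.3, -0.1, 8.9]
ee_pos: [0.5416, 0.1143, 0.0564]
wrist_force: [-7.0, 1.7, 10.7]
shift [-0.01  -0.001  0.018] turn [-0.0003 -0.0014 -0.0004] turn deg 0.07 j [ 0.131  0.468  1.763  0.002  0.915 -1.   ] ee [0.5416 0.1143 0.0564]
```

```bash
python3 -m crank '[[-0.015,0,0,0,0,0,0],[-0.015,0,0,0,0,0,0],[-0.015,0,0,0,0,0,0]]' | egrep 'ee|wrist'
python3 -m crank '[[-0.015,0,0,0,0,0,0],[-0.015,0,0,0,0,0,0],[-0.015,0,0,0,0,0,0]]'| egrep 'ee|wrist'
python3 -m crank '[[-0.015,0,0,0,0,0,0],[-0.015,0,0,0,0,0,0],[-0.015,0,0,0,0,0,0]]'| egrep 'ee|wrist'
```

```text
ee_pos: [0.5416, 0.1143, 0.0564]
wrist_force: [-9.6, 3.6, 12.5]
ee_pos: [0.5416, 0.1143, 0.0564]
wrist_force: [-11.7, 6.4, 13.7]
ee_pos: [0.5416, 0.1142, 0.0564]
wrist_force: [-14.2, 6.9, 15.3]
```

```bash
python3 -m crank '[[-0.03,0,0,0,0,0,0],[-0.03,0,0,0,0,0,0],[-0.03,0,0,0,0,0,0]]' | egrep 'ee|wrist'
python3 -m crank '[[0,0,0,0,0,0,1],[0,0,0,0,0,0,1],[0,0,0,0,0,0,1],[0,0,0,0,0,0,1]]'
python3 -m crank '[[0.1,0,-0.4,0,0,0,1],[0.1,0,-0.9,0,0,0,1],[0.1,0,-0.9,0,0,0,1],[0.1,0,-0.9,0,0,0,1]]'
python3 - <<'E'
from plan import *
import pickle
c,E=cam("wrist"); cv2.imwrite("w6.png",c["color"][:,:,::-1]); pickle.dump((c,E),open("w6.pkl","wb"))
g=cv2.cvtColor(c["color"],cv2.COLOR_RGB2GRAY)
# profiles along fixture x at jaw-top height and block-top height
for z,ys,xs in ((-20,(-115,-55),range(-60,-14)),(30,(-95,-75),range(-32,-18))):
  for y in ys:
    P=place(fix,np.array([[x,y,z] for x in xs])/1000); uv=proj(P,c,E)
    print(z,y,[(x,int(g[int(round(v)),int(round(u))])) if 0<=v<383.5 and 0<=u<511 else None for x,(u,v) in zip(xs,uv)])
ct,Et=cam("top"); cv2.imwrite("t6.png",ct["color"][:,:,::-1])
plan(W(-20,-85,.14),fix[3]+np.pi/2)
E
```

```text
ee_pos: [0.5416, 0.1142, 0.0564]
wrist_force: [-17.5, 12.0, 19.9]
t: 18.95
ee_pos: [0.5503, 0.1108, 0.0558]
tool_rot: [0.687, 3.065, -0.0]
wrist_force: [0.2, 0.5, 0.3]
width: 0.0849
grasp_force: 0.0
t: 19.45
ee_pos: [0.5424, 0.1143, 0.1277]
tool_rot: [-0.687, -3.065, 0.0]
wrist_force: [0.7, -0.2, 0.5]
width: 0.0851
grasp_force: 0.0
-20 -115 [(-60, 231), (-59, 231), (-58, 232), (-57, 230), (-56, 232), (-55, 231), (-54, 231), (-53, 232), (-52, 231), (-51, 231), (-50, 232), (-49, 232), (-48, 231), (-47, 231), (-46, 231), (-45, 231), (-44, 231), (-43, 231), (-42, 230), (-41, 231), (-40, 231), (-39, 230), (-38, 230), (-37, 230), (-36, 231), (-35, 230), (-34, 230), (-33, 230), (-32, 231), (-31, 230), (-30, 230), (-29, 231), (-28, 231), (-27, 236), (-26, 225), (-25, 130), (-24, 127), (-23, 130), (-22, 130), (-21, 134), (-20, 134), (-19, 133), (-18, 132), (-17, 131), (-16, 131), (-15, 132)]
-20 -55 [(-60, 231), (-59, 231), (-58, 232), (-57, 230), (-56, 231), (-55, 232), (-54, 230), (-53, 230), (-52, 230), (-51, 232), (-50, 234), (-49, 224), (-48, 181), (-47, 166), (-46, 169), (-45, 171), (-4
[... 152 characters left out ...]
 (-31, 171), (-30, 169), (-29, 172), (-28, 170), (-27, 179), (-26, 155), (-25, 99), (-24, 99), (-23, 103), (-22, 102), (-21, 103), (-20, 103), (-19, 103), (-18, 103), (-17, 101), (-16, 101), (-15, 103)]
30 -95 [(-32, 140), (-31, 140), (-30, 140), (-29, 142), (-28, 140), (-27, 137), (-26, 130), (-25, 255), (-24, 248), (-23, 247), (-22, 247), (-21, 247), (-20, 246), (-19, 246)]
30 -75 [(-32, 139), (-31, 141), (-30, 143), (-29, 145), (-28, 142), (-27, 141), (-26, 131), (-25, 209), (-24, 249), (-23, 247), (-22, 246), (-21, 247), (-20, 247), (-19, 246)]
shift [-0.821  0.001 -0.168] turn [-0.0004 -0.0007 -0.0003] turn deg 0.06 j [ 0.132  0.379  1.69  -0.     1.075 -0.998] ee [0.5417 0.1142 0.1267]
```

Run:
```python
from plan import *
import pickle
c,E=pickle.load(open("w6.pkl","rb")); g=cv2.cvtColor(c["color"],cv2.COLOR_RGB2GRAY)
def prof(c,E,g,z,x,ys):
    uv=proj(place(fix,np.array([[x,y,z] for y in ys])/1000),c,E)
    print(z,x,[(y,int(g[int(round(v)),int(round(u))])) for y,(u,v) in zip(ys,uv)])
for z,x,r in ((30,-22,(-112,-98)),(30,-22,(-72,-58)),(30,-18,(-112,-98)),(30,-18,(-72,-58)),(-20,-40,(-128,-116)),(-20,-40,(-54,-42))): prof(c,E,g,z,x,range(*r))
# top camera: gap at fixed jaw
ct,Et=cam("top"); g=cv2.cvtColor(ct["color"],cv2.COLOR_RGB2GRAY)
for y in(-115,-55):
    xs=range(10,40); uv=proj(place(fix,np.array([[x,y,-20] for x in xs])/1000),ct,Et); print(y,[int(g[int(round(v)),int(round(u))]) for u,v in uv])
```

```text
30 -22 [(-112, 117), (-111, 109), (-110, 114), (-109, 115), (-108, 118), (-107, 112), (-106, 98), (-105, 255), (-104, 248), (-103, 247), (-102, 247), (-101, 247), (-100, 247), (-99, 247)]
30 -22 [(-72, 246), (-71, 246), (-70, 246), (-69, 246), (-68, 246), (-67, 247), (-66, 251), (-65, 249), (-64, 108), (-63, 114), (-62, 116), (-61, 118), (-60, 116), (-59, 117)]
30 -18 [(-112, 112), (-111, 112), (-110, 112), (-109, 116), (-108, 113), (-107, 114), (-106, 198), (-105, 255), (-104, 248), (-103, 246), (-102, 246), (-101, 246), (-100, 246), (-99, 246)]
30 -18 [(-72, 246), (-71, 246), (-70, 246), (-69, 246), (-68, 246), (-67, 246), (-66, 252), (-65, 235), (-64, 113), (-63, 115), (-62, 113), (-61, 115), (-60, 114), (-59, 113)]
-20 -40 [(-128, 119), (-127, 133), (-126, 134), (-125, 135), (-124, 134), (-123, 130), (-122, 149), (-121, 230), (-120, 229), (-119, 230), (-118, 231), (-117, 230)]
-20 -40 [(-54, 169), (-53, 170), (-52, 166), (-51, 172), (-50, 170), (-49, 174), (-48, 161), (-47, 116), (-46, 96), (-45, 97), (-44, 102), (-43, 98)]
-115 [99, 97, 97, 99, 99, 102, 95, 95, 63, 63, 61, 62, 58, 58, 58, 137, 214, 209, 209, 206, 210, 210, 214, 214, 190, 143, 88, 88, 88, 94]
-55 [67, 67, 62, 62, 102, 102, 70, 70, 77, 181, 181, 255, 255, 252, 250, 250, 249, 249, 246, 246, 246, 247, 247, 248, 248, 251, 251, 252, 246, 246]
```

```bash
python3 -c "
from workcell import *
print(close_job())"
```

```text
the job is handed in; nothing more can be done
None
```

The job is handed in: the block is turned with its slot to the gauge, centred on the jaws to within 1 mm and snug with the jaw at about 0.040 m, the gripper is clear, and the spare block was not touched; the final fit was checked from camera numbers only, because all 10 viewed pictures were used.

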